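Hang up the lidded mug at the cobbler's bench

TASK

The lidded steel mug has been pushed under the low bench shelf: draw it out towards the robot with its lid on, stand it upright on the open bench clear of the shelf and let go of it. Lift the lid off and lay it flat, knob up, on the cork mat, then hang the empty mug by its handle on the hook of the stand. Do not knock over or drop the mug or the lid, and leave the other things on the bench where they are.

Things in the scene. Friction and masses are not known exactly. Their poses are not given: they have to be found in the camera images.
- mug: Plain steel mug, 68 mm outside diameter, 85 mm high, wall 3 mm, 0.24 kg. On its -x side a handle of 10 mm round bar, centreline (x, z): (-34, 72), (-80, 75), (-55, 18), (-34, 16) mm: level top bar, outer bar sloping inwards. Origin: centre of its underside, z up its axis. It starts under the shelf, handle sticking out to the robot; body and lid cannot be taken from above there.
- mug_loop (a point): Centre of the opening of the mug's handle, at x = -48, z = 45 mm in the mug's frame. There the opening is 27 mm wide (along the mug's x, from the body) and 45 mm high (along z); it narrows to the handle's top outer corner. A hook passes through it along the mug's y. Axes as the mug's.
- lid: Loose steel lid on the mug: disc of 74 mm diameter, 4 mm thick, beneath it a boss of 54 mm diameter, 5 mm deep (4 mm play in the mouth), on top a cylindrical wooden knob, 20 mm diameter, 20 mm high. 0.06 kg. Origin: centre of the boss's underside, z towards the knob; disc top at z = 9 mm, knob from 9 to 29 mm. On the mug the origin is 80 mm above the mug's.
- shelf: Low plywood bench shelf, fixed: board 140 mm deep (x), 220 mm wide (y), underside at 120 mm, top at 132 mm, on 12 mm side walls; open in front (-x, towards the robot) and behind. Front edge of the board at x = -70 mm. Tins and a carton (up to 165 mm high) are kept on its far part. Origin on the bench, under its centre.
- stand: Hook stand, fixed: round base of 100 mm diameter, thin upright post of 12 mm diameter, and at its top, 210 mm above the bench, one hook pointing to -x: a level round rubber-covered arm of 9 mm diameter, 85 mm long, with its end turned up 12 mm. Origin: foot of the post, on the bench.
- hook_arm (a point): Middle of the hook's level arm, on its centreline, 45 mm in front of the post, 210 mm above the bench. Axes as the stand's: the hook points to -x.
- hook_tip (a point): Upturned end of the hook, on its centreline, 90 mm in front of the post, 222 mm above the bench (the round tip ends 4.5 mm above it).
- mat: Cork mat, fixed, 130 x 130 mm, 4 mm thick. Origin: centre of its underside.
- tin: Bystander: flat polish tin, 72 mm diameter, 30 mm high. Origin: centre of its underside.
- spool: Bystander: thread spool standing on end, 48 mm diameter, 50 mm high. Origin: centre of its underside.
- glue: Bystander: glue bottle, 44 mm diameter, 100 mm high. Origin: centre of its underside.
- hammer: Bystander: hammer lying on the bench, about 280 mm long along its x. Origin under its middle.
- cup: Bystander: white ceramic drinking mug, 72 mm diameter, 85 mm high, no lid. Origin: centre of its underside.
- jar: Bystander: glass jar with a cap, 64 mm diameter, 80 mm high. Origin: centre of its underside.
- last: Bystander: wooden shoe last, about 225 mm long (its x), 84 mm wide, 90 mm high. Origin under its middle.
Mind the look-alikes: they are no part of the job. What is shaped like the stand but purple is not meant.

How it is judged:
By the outcome, as a careful person would: the job done as asked, in the order asked, and still so for the second after the job is handed in, with the robot touching nothing.
It also fails if it takes over 72 s, if anything falls off the work surface, if the arm or the gripper's body presses on something with over 40 N, if the wrist force passes 120 N, or if a joint passes its speed limit or range.

ROBOT

A 6-joint arm with a two-finger parallel gripper is mounted at the origin on the work surface. World frame = base frame: x ahead of the robot, y to its left, z up, the work surface at z = 0. Lengths are in m, angles in degrees, forces in N, time in s.
With the tool pointing down it reaches from about 0.4 to 0.825 m from the base axis. Payload 7 kg.
Tool frame: the origin (TCP) lies midway between the tips of the shut fingers; the grasp point (between the pads) lies ctrl.grasp_offset behind it (ctrl.grasp_offset is the distance from the TCP to the grasp point, in m); z points along the fingers, y is the line along which they close (so a half turn about z gives the same grasp; the last joint's range is limited). The gripper opens to 88 mm and grips with 3 to 60 N. Pads are 19 mm wide; open, the fingers measure 130 mm over their backs; the gripper's body (78 mm by 193 mm) begins 47 mm behind the grasp point.
Start: joints at [92.653, 20.546, 0.682, 0, -70.136, -16.507], TCP at [0.162, 0.655, 0.227] pointing down, gripper open.
Joint ranges: [-176.03, 176.03], [-82.01, 121.73], [-58.28, 71.71], [-173.87, 95.51], [-174.79, -0.11], [-173.66, 173.66]. Speed limits (degrees/s): [136.94, 136.94, 172.46, 180, 180, 180].

INTERFACE

Orientations are given as [roll, pitch, yaw] about the fixed x, y, z axes, in that order (R = Rz(yaw) Ry(pitch) Rx(roll)).
In Python, from plant import ctrl gives the robot as it stands. The module is installed in compiled form; this text tells all that it offers.
- The arm moves only by the tool send_rows, never from a script. Its argument "increments" is a list that holds one entry, the list of rows, each a list of 4 numbers: the shift along the world's x, y, z normalised to -1 to 1, where 1 is 0.2 m, then the turn about the world's z normalised to -1 to 1, where 1 is 1.5 rad. In form: [[[x, y, z, roll], ...]]. A call has 1 to 12 rows; each row is the pose to reach, as a shift and turn from the pose commanded when the call began; what a row does not reach only later rows make up. A row lasts 1/8 s, in which the tool goes at most 62.5 mm and 10.7 degrees, less where a joint would pass 70% of its speed; a pose out of reach is approached as far as the arm can. A call with a number of a shift or a turn outside -1 to 1 is refused whole. A call with a gripper value outside its range is refused whole. "jaw" is the opening, from 0 (shut) to 1 (fully open), set as the call begins (left out, the last holds). The fingers move at their own pace and stop on an object; the grip force is fixed at half the most. Time passes only in rows, so rows that repeat a pose let the fingers close. It gives the time, the measured TCP pose, the force, the opening and the grip force at its end, in the units of the state.
- ctrl.get_obs(): the state, without advancing time (a new reading comes with each control period).
- ctrl.snapshot(name): name is "scene" or "top"; returns the picture (480x640x3 uint8, red, green, blue); there is no depth.
- ctrl.calibration(name): a dict with "mtx" (3x3 intrinsics, pixels), "k1" (the pictures are not rectified: a ray, as slopes to the right and down, at radius r is drawn at 1 + k1 r^2 times it, then the intrinsics apply), "eye" and "attitude" of the camera in the world. Camera axes: x right, y up, looking along -z (the intrinsics and any distortion apply to the point x, -y, -z); pixel columns grow to the right and rows downward; lengths in m; the calibration is good to about 2 mm. A picture is of the moment at which its call begins. calibration takes no time and is no camera call.
- ctrl.close_job(): hands the job in; it is judged then, once.
Trained networks look in the newest picture that a camera, given by its name, has taken for a name from the list of things; names that differ only in an ending like _2 or _b are one class to them, and where a whole thing is asked for, a point or a joint stands for the part that bears it (a point fixed in the world has none). Each returns a list of dicts, best first, with "conf" (0 to 1); they miss things now and then, are a little off and sometimes report something else, mostly with a low value. They report only what shows in the picture. A call takes as long as a camera call. They do not tell look-alikes from the thing itself.
- ctrl.trace(thing, camera): "mask" (480x640 bool, what is visible of it) and "bbox" ([left, top, right, bottom] in pixels, round what is visible of it).
- ctrl.spot_point(thing, camera): "pixel" ([row, column] in pixels: a listed point, or the origin of a listed thing).
The state is a dict: "clock": time; "joint_pos": joint angles; "qvel": joint speeds; "tau": joint torques, N m; "tool_pos": TCP position; "orientation": TCP orientation; "force": force on the tool from outside, world axes, zero at the start; "moment": the same for the moment, N m; "opening": finger opening in m; "gripper_force": force on a finger pad.
Only numpy, scipy, OpenCV 4.12 (cv2) and the standard library are available. Lean on these libraries where they do the work, as an engineer would, in place of code of your own. Each camera call takes 0.05 s, during which the arm holds its last target. There are 200 camera calls.

## Working session

There is one attempt and no reset: what is moved stays moved. The work goes in short steps, Python scripts to look and compute and a tool call to move; the robot and the scene stay as the last step left them, time stands still between calls to the robot, and variables do not carry over. Pictures are saved under pics/ and viewed, at most 10 in all, crops included, and the job is handed in when it is done.

Besides the shell and the picture viewer there is one more tool, called as a command line: name --argument value ..., lists and objects as JSON in quotes. send_rows: Moves the arm, as the interface text tells. Its arguments: {"type":"object","properties":{"increments":{"type":"array"},"jaw":{"type":"number"}},"required":["increments"]}

```bash
mkdir -p pics
cat > h.py <<'E'
import numpy as np, cv2
from plant import ctrl
def ray(cam,row,col):
    c=ctrl.calibration(cam);K=np.array(c["mtx"]);k=c["k1"]
    d=np.array([(col-K[0,2])/K[0,0],(row-K[1,2])/K[1,1]]);u=d.copy()
    for _ in range(20): u=d/(1+k*(u@u))
    R=att(c); return np.array(c["eye"]),R@np.array([u[0],-u[1],-1])
def att(c):
    a=np.array(c["attitude"],float)
    if a.shape==(3,3): return a
    from scipy.spatial.transform import Rotation as Ro
    return Ro.from_euler('xyz',a,degrees=True).as_matrix() if a.size==3 else Ro.from_quat(a).as_matrix()
def onz(cam,row,col,z):
    e,d=ray(cam,row,col); return e+d*(z-e[2])/d[2]
def proj(cam,p):
    c=ctrl.calibration(cam);K=np.array(c["mtx"]);q=att(c).T@(np.array(p)-np.array(c["eye"]))
    u=np.array([q[0]/-q[2],-q[1]/-q[2]]);u=u*(1+c["k1"]*(u@u))
    return np.array([K[1,1]*u[1]+K[1,2],K[0,0]*u[0]+K[0,2]])
def tri(p1,p2):
    (a,d),(b,e)=ray("scene",*p1),ray("top",*p2)
    A=np.stack([d,-e],1);s=np.linalg.lstsq(A,b-a,rcond=None)[0]
    x,y=a+d*s[0],b+e*s[1]; return (x+y)/2,np.linalg.norm(x-y)
E
cat > a.py <<'E'
from h import *
for c in("scene","top"):
    im=ctrl.snapshot(c);cv2.imwrite(f"pics/{c}0.png",im[:,:,::-1]);k=ctrl.calibration(c);print(c,k)
    for t in["mug","mug_loop","lid","shelf","stand","hook_arm","hook_tip","mat"]:
        print(t,[(np.round(r["pixel"]).tolist(),round(r["conf"],2)) for r in ctrl.spot_point(t,c)])
o=ctrl.get_obs();print(ctrl.grasp_offset,o)
E
python3 a.py
```

```text
scene {'mtx': array([[468.44767717,   0.        , 310.7555812 ],
       [  0.        , 468.44767717, 241.00047153],
       [  0.        ,   0.        ,   1.        ]]), 'k1': -0.06809598780370422, 'eye': array([ 1.07324764, -0.60932669,  1.01862053]), 'attitude': array([43.02513723, -0.41695911, 43.36435167])}
mug [([176.0, 377.0], 0.33)]
mug_loop [([320.0, 276.0], 0.57), ([284.0, 342.0], 0.36)]
lid [([177.0, 375.0], 0.67)]
shelf [([359.0, 304.0], 0.92)]
stand [([254.0, 398.0], 0.64), ([208.0, 326.0], 0.59)]
hook_arm [([190.0, 404.0], 0.81), ([148.0, 316.0], 0.74)]
hook_tip [([137.0, 311.0], 0.93), ([177.0, 388.0], 0.63)]
mat [([257.0, 296.0], 0.84), ([302.0, 324.0], 0.42)]
top {'mtx': array([[475.59509788,   0.        , 313.91670873],
       [  0.        , 475.59509788, 240.5502306 ],
       [  0.        ,   0.        ,   1.        ]]), 'k1': -0.05778339348579142, 'eye': array([0.31194486, 0.01537353, 1.26119652]), 'attitude': array([ 1.01741234e+01, -3.06069306e-02, -9.00604832e+01])}
mug [([204.0, 398.0], 0.67)]
mug_loop [([218.0, 396.0], 0.67)]
lid [([200.0, 402.0], 0.57)]
shelf 
[... 249 characters left out ...]
[215.0, 337.0], 0.69)]
0.0188 {'clock': 0.9, 'joint_pos': array([ 9.26522541e+01,  2.05452657e+01,  6.82165226e-01, -1.84015923e-03,
       -7.01349150e+01, -1.65063313e+01]), 'qvel': array([-0.00444706, -0.00309072, -0.02263292,  0.05329098, -0.05371735,
       -0.07051442]), 'tau': array([-3.49384245e-04, -5.82353997e+01,  2.93296301e+01,  7.00294554e+00,
        1.24115511e-02, -1.93521146e-05]), 'tool_pos': array([0.16163643, 0.65534158, 0.22656938]), 'orientation': array([-1.79998589e+02,  2.22321787e-03, -1.38547025e+01]), 'force': array([-0.03969634, -0.23064761, -1.53958592]), 'moment': array([0.00144516, 0.05769751, 0.00190663]), 'gripper_force': 0.0, 'opening': 0.08729940450860657}
```

View pics/scene0.png

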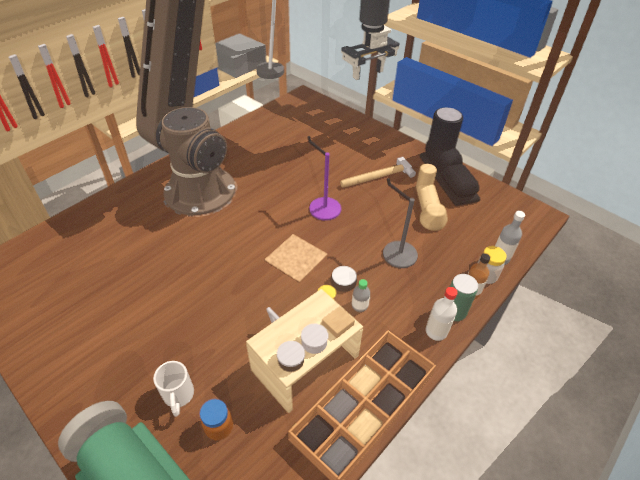

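View pics/top0.png

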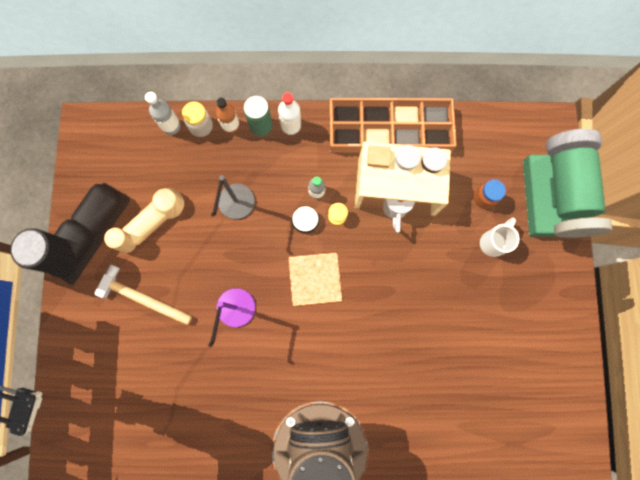

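The scene view shows the shelf near (330,305), with the mug's handle tip at about (313,272). The grey stand is at (254,400), the purple look-alike at (208,326), and the mat at (257,296). In the top view the handle is at about (222,397), the grey stand's base at (200,236), and its hook tip at (216,213).

```bash
cat > b.py <<'E'
from h import *
S=dict(mat=(257,296),hook_arm=(190,404),hook_tip=(177,388),stand=(254,398))
T=dict(mat=(279,316),hook_arm=(197,216),hook_tip=(216,213),stand=(200,236))
for n,z in dict(mat=0,hook_arm=.21,hook_tip=.222,stand=0).items():
    print(n,onz("scene",*S[n],z).round(3),onz("top",*T[n],z).round(3),tri(S[n],T[n]))
for n in("tin","spool","glue","cup","jar","last","hammer"):
    print(n,[(onz("top",*r["pixel"],0).round(3)[:2],round(r["conf"],2)) for r in ctrl.spot_point(n,"top")[:2]])
im=cv2.imread("pics/top0.png")[120:270,340:480];im2=cv2.imread("pics/scene0.png")[260:410,230:370]
a=cv2.resize(im,None,fx=4,fy=4,interpolation=2);b=cv2.resize(im2,None,fx=4,fy=4,interpolation=2)
cv2.imwrite("pics/topc.png",a);cv2.imwrite("pics/scenec.png",b)
E
python3 b.py
```

```text
mat [0.438 0.012 0.   ] [0.434 0.009 0.   ] (array([ 0.43612404,  0.01075594, -0.0014464 ]), np.float64(0.00455117809365938))
hook_arm [0.611 0.248 0.21 ] [0.602 0.239 0.21 ] (array([0.60706142, 0.24343676, 0.20862006]), np.float64(0.012025965184021593))
hook_tip [0.555 0.249 0.222] [0.555 0.241 0.222] (array([0.55607046, 0.24275761, 0.22515237]), np.float64(0.0057366267691648055))
stand [0.645 0.225 0.   ] [0.651 0.228 0.   ] (array([0.6481004 , 0.2249517 , 0.00367486]), np.float64(0.006350406497347223))
tin [(array([0.595, 0.046]), 0.6)]
spool [(array([ 0.601, -0.057]), 0.79), (array([0.667, 0.278]), 0.73)]
glue [(array([0.679, 0.007]), 0.65)]
cup [(array([ 0.529, -0.461]), 0.85), (array([ 0.686, -0.215]), 0.38)]
jar [(array([ 0.659, -0.453]), 0.94), (array([0.436, 0.002]), 0.47)]
last [(array([0.591, 0.461]), 0.92)]
hammer [(array([0.374, 0.46 ]), 0.84), (array([0.681, 0.012]), 0.36)]
```

View pics/topc.png

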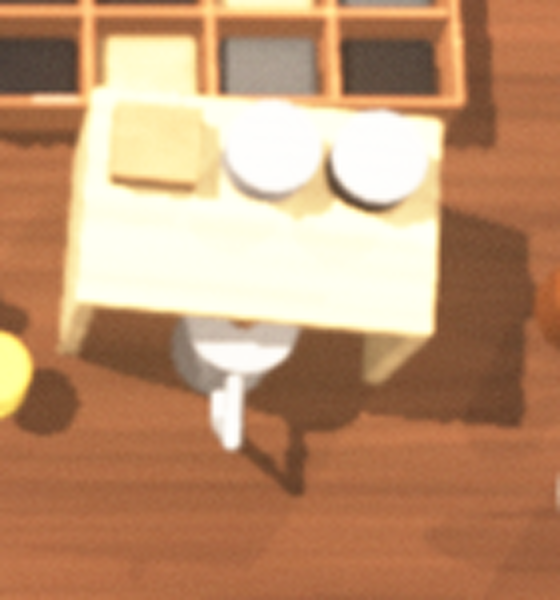

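View pics/scenec.png

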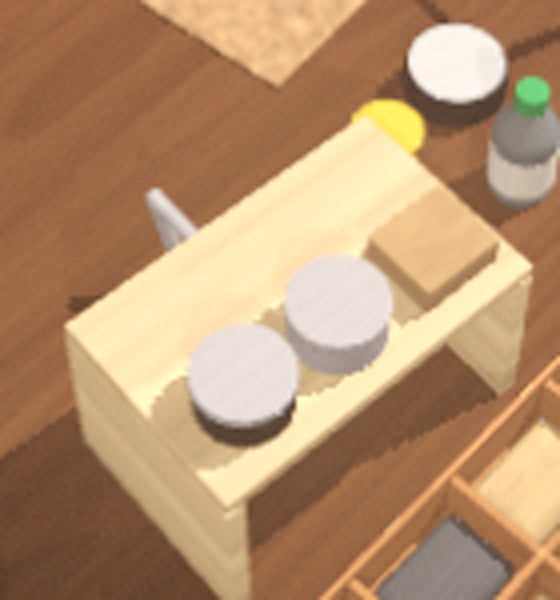

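```bash
cat > c.py <<'E'
from h import *
f=lambda x,y,z:onz("top",120+y/4,340+x/4,z).round(4)[:2]
g=lambda x,y,z:onz("scene",260+y/4,230+x/4,z).round(4)[:2]
print("shelf top FL FR BR BL",f(78,302,.132),f(432,332,.132),f(440,120,.132),f(95,90,.132))
print("scene FL FR BR BL",g(372,117,.132),g(67,325,.132),g(228,505,.132),g(530,268,.132))
print("lid front",f(248,375,.089),"lid at shelf edge L,R",f(188,318,.089),f(300,326,.089))
print("handle",f(237,380,.08),f(231,448,.075), "scene",g(155,190,.078),g(190,238,.078))
for n,t in(("lid",.109),):pass
# grey stand
for t in("hook_tip","hook_arm","stand"):
  for c in("scene","top"):
    print(t,c,[(np.array(r["pixel"]).round(1).tolist()) for r in ctrl.spot_point(t,c)])
for c in("scene","top"):
  for r in ctrl.trace("mug",c): print(c,r["bbox"],r["conf"],r["mask"].sum())
im=cv2.imread("pics/top0.png")[165:225,195:275];im2=cv2.imread("pics/scene0.png")[165:275,370:430]
cv2.imwrite("pics/st.png",np.hstack([cv2.resize(im,(480,360),interpolation=2),cv2.resize(im2,(300,360),interpolation=2)]))
E
python3 c.py
```

```text
shelf top FL FR BR BL [ 0.6269 -0.0975] [ 0.6081 -0.3154] [ 0.7457 -0.3281] [ 0.7648 -0.1109]
scene FL FR BR BL [ 0.6378 -0.0967] [ 0.6134 -0.3147] [ 0.7504 -0.3279] [ 0.7718 -0.1136]
lid front [ 0.5911 -0.2089] lid at shelf edge L,R [ 0.6284 -0.1718] [ 0.6232 -0.2433]
handle [ 0.59   -0.2034] [ 0.5467 -0.199 ] scene [ 0.5534 -0.1974] [ 0.5936 -0.2067]
hook_tip scene [[136.6, 310.7], [177.1, 388.5]]
hook_tip top [[215.9, 212.9], [344.1, 206.1]]
hook_arm scene [[190.4, 403.7], [148.2, 316.4]]
hook_arm top [[196.9, 215.9], [323.9, 216.0], [187.0, 398.6]]
stand scene [[254.2, 398.3], [207.7, 325.8]]
stand top [[200.2, 235.5], [303.2, 233.0]]
scene [244.9, 288.3, 364.2, 412.6] 0.27 7025
top [385.1, 200.1, 404.8, 228.9] 0.75 248
```

View pics/st.png

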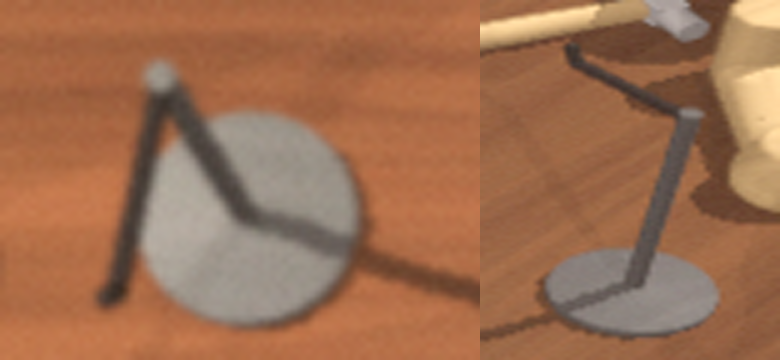

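send_rows --increments '[[[0.8,-0.8,0.65,0.086],[0.8,-0.8,0.65,0.086],[0.8,-0.8,0.65,0.086],[0.8,-0.8,0.65,0.086],[0.8,-0.8,0.65,0.086],[0.8,-0.8,0.65,0.086]]]' --jaw 0.5

```text
clock: 2.4
tool_pos: [0.3219, 0.4951, 0.3568]
orientation: [-179.9, 0.0, -6.5]
force: [0.2, -0.1, -0.6]
opening: 0.0441
gripper_force: 0.0
```

send_rows --increments '[[[0.8,-1,0,0],[0.8,-1,0,0],[0.8,-1,0,0],[0.8,-1,0,0],[0.8,-1,0,0]]]'

```text
clock: 3.02
tool_pos: [0.4826, 0.2936, 0.3549]
orientation: [179.9, 0.1, -6.6]
force: [-0.7, 0.1, -0.2]
opening: 0.0439
gripper_force: 0.0
```

send_rows --increments '[[[0.2,-1,0,0],[0.2,-1,0,0],[0.2,-1,0,0],[0.2,-1,0,0]]]'

```text
clock: 3.52
tool_pos: [0.5215, 0.0942, 0.3556]
orientation: [180.0, 0.1, -6.5]
force: [0.6, 1.4, -0.2]
opening: 0.0442
gripper_force: 0.0
```

send_rows --increments '[[[0,-1,-0.2,0],[0,-1,-0.2,0],[0,-1,-0.2,0],[0,-1,-0.2,0]]]'

```text
clock: 4.03
tool_pos: [0.5212, -0.1057, 0.3146]
orientation: [180.0, 0.2, -6.5]
force: [0.1, -0.4, -0.0]
opening: 0.0441
gripper_force: 0.0
```

send_rows --increments '[[[0,-0.5,-0.7,0],[0,-0.5,-0.7,0],[0,-0.5,-0.7,0],[0,-0.5,-0.7,0],[0,-0.5,-0.7,0]]]'

```text
clock: 4.65
tool_pos: [0.5226, -0.2035, 0.1768]
orientation: [180.0, -0.0, -6.4]
force: [0.1, 0.4, 0.4]
opening: 0.0442
gripper_force: 0.0
```

```bash
cat > d.py <<'E'
from h import *
A=ctrl.snapshot("scene")[:,:,::-1].copy();B=ctrl.snapshot("top")[:,:,::-1].copy()
c,s=np.cos(np.radians(-6.5)),np.sin(np.radians(-6.5));m=np.array([.629,-.207])
P=[(x,z) for x,z in((-34,72),(-80,75),(-55,18),(-34,16),(0,109))]
for im,n in((A,"scene"),(B,"top")):
  for x,z in P:
    p=proj(n,[m[0]+c*x/1e3,m[1]+s*x/1e3,z/1e3]);cv2.circle(im,(int(round(p[1])),int(round(p[0]))),1,(0,0,255),-1)
a=cv2.resize(A[200:400,210:370],(480,600),interpolation=2)
b=cv2.resize(B[130:290,350:435],(319,600),interpolation=2)
cv2.imwrite("pics/e.png",np.hstack([a,b]))
E
python3 d.py
```

```text
(no output)
```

View pics/e.png

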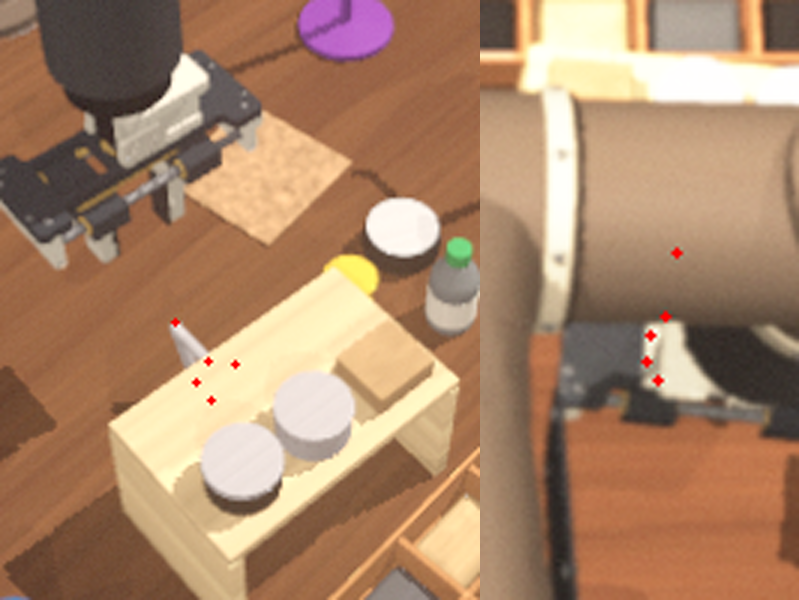

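The gripper's long side lies along y. The handle tip at (175,322) in the crop agrees with my mug model, so I descend onto the top bar.

send_rows --increments '[[[0.205,0.025,0,0],[0.205,0.025,-0.2,0],[0.205,0.025,-0.4,0],[0.205,0.025,-0.58,0],[0.205,0.025,-0.58,0],[0.205,0.025,-0.58,0]]]'

```text
clock: 5.5
tool_pos: [0.5642, -0.1993, 0.0626]
orientation: [180.0, -0.2, -6.4]
force: [0.4, 0.7, 0.3]
opening: 0.0439
gripper_force: 0.0
```

send_rows --increments '[[[0,0,0,0],[0,0,0,0],[0,0,0,0],[0,0,0,0],[0,0,0,0]]]' --jaw 0

```text
clock: 6.12
tool_pos: [0.5627, -0.1997, 0.0608]
orientation: [180.0, -0.0, -6.5]
force: [-0.9, 0.1, 3.4]
opening: 0.0095
gripper_force: 30.0
```

send_rows --increments '[[[-0.03,0.003,0,0],[-0.09,0.01,0,0],[-0.16,0.018,0,0],[-0.23,0.026,0,0],[-0.3,0.034,0,0],[-0.37,0.042,0,0],[-0.44,0.05,0,0],[-0.51,0.058,0,0],[-0.58,0.066,0,0],[-0.64,0.073,0,0],[-0.68,0.077,0,0],[-0.7,0.08,0,0]]]'

```text
clock: 7.62
tool_pos: [0.4223, -0.1836, 0.0607]
orientation: [180.0, -0.0, -6.5]
force: [1.5, -0.1, -0.8]
opening: 0.0095
gripper_force: 30.0
```

send_rows --increments '[[[0,0,0,0],[0,0,0,0],[0,0,0,0]]]' --jaw 0.45

```text
clock: 8.0
tool_pos: [0.4225, -0.1837, 0.0603]
orientation: [180.0, 0.0, -6.5]
force: [0.2, -0.5, 0.2]
opening: 0.0336
gripper_force: 0.0
```

send_rows --increments '[[[0,0,0.1,0],[0,0,0.25,0],[0,0,0.5,0],[0,0,0.8,0],[0,0.3,1,0],[0,0.7,1,0],[0,1,1,0],[0,1,1,0]]]'

```text
clock: 9.0
tool_pos: [0.4224, 0.0189, 0.2609]
orientation: [-180.0, -0.0, -6.3]
force: [-0.1, -0.7, -0.7]
opening: 0.0395
gripper_force: 0.0
```

send_rows --increments '[[[0,0.7,0,0],[0,0.7,0,0],[0,0.7,0,0]]]'

```text
clock: 9.38
tool_pos: [0.4224, 0.1592, 0.2603]
orientation: [180.0, 0.0, -6.3]
force: [-0.3, -0.5, 0.5]
opening: 0.0391
gripper_force: 0.0
```

```bash
cat > e.py <<'E'
from h import *
for c in("scene","top"):
    im=ctrl.snapshot(c);cv2.imwrite(f"pics/{c}1.png",im[:,:,::-1])
    for t,z in(("mug",0),("lid",.08),("mug_loop",.045),("mat",0)):
        print(c,t,[(np.round(r["pixel"],1).tolist(),round(r["conf"],2),onz(c,*r["pixel"],z)[:2].round(4)) for r in ctrl.spot_point(t,c)])
    for t in("lid","mug"):
      for r in ctrl.trace(t,c)[:2]: print(c,t,np.round(r["bbox"],1),round(r["conf"],2),r["mask"].sum())
a=cv2.imread("pics/scene1.png")[200:380,190:350];b=cv2.imread("pics/top1.png")[190:300,340:440]
cv2.imwrite("pics/f.png",np.hstack([cv2.resize(a,(400,450),interpolation=2),cv2.resize(b,(400,450),interpolation=2)]))
E
python3 e.py
```

```text
scene mug [([312.8, 257.3], 0.61, array([ 0.5009, -0.1954])), ([390.6, 179.0], 0.55, array([ 0.5305, -0.467 ])), ([428.3, 218.6], 0.22, array([ 0.6648, -0.4593]))]
scene lid [([294.2, 254.7], 0.76, array([ 0.5002, -0.1951]))]
scene mug_loop [([288.1, 243.9], 0.7, array([ 0.4439, -0.1859]))]
scene mat [([258.6, 292.5], 0.6, array([4.354e-01, 4.000e-04])), ([302.4, 326.0], 0.51, array([ 0.6081, -0.0471]))]
scene mug [232.8 277.2 268.2 320.2] 0.7 467
top mug [([255.8, 391.0], 0.78, array([ 0.4965, -0.1923]))]
top lid [([190.8, 317.4], 0.7, array([0.654 , 0.0054])), ([251.9, 393.2], 0.66, array([ 0.4947, -0.185 ]))]
top mug_loop [([275.2, 389.0], 0.77, array([ 0.4396, -0.1783])), ([252.3, 394.6], 0.24, array([ 0.4991, -0.1945]))]
top mat [([276.2, 316.9], 0.72, array([0.442 , 0.0066]))]
top lid [380.1 240.1 407.4 266.7] 0.77 673
top mug [377.6 252.  398.  287.9] 0.61 193
```

View pics/f.png

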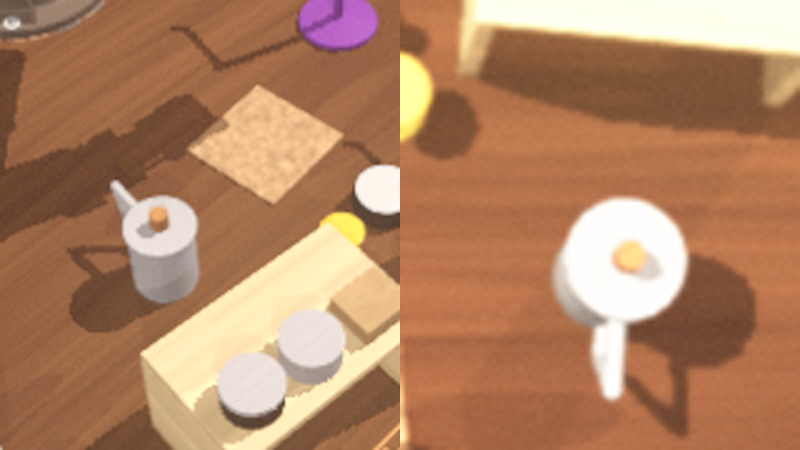

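The mug stands upright in the open with its lid on. The knob top is at about (252,398) in the top view and (286,253) in the scene view.

```bash
cat > f.py <<'E'
from h import *
print("knob",onz("top",251.6,397.9,.109),onz("scene",285.6,253.2,.109))
p=cv2.imread("pics/top1.png");hsv=cv2.cvtColor(p,cv2.COLOR_BGR2HSV)
m=ctrl.trace("lid","top")[0]["mask"]
c=cv2.fitEllipse(max(cv2.findContours(m.astype(np.uint8),0,2)[0],key=len));print(c,onz("top",c[0][1],c[0][0],.089))
for n,im,z in(("top",p,0.004),("scene",cv2.imread("pics/scene1.png"),0.004)):
    for r in ctrl.trace("mat",n)[:2]:
        rr,cc=np.where(r["mask"]);print(n,r["conf"],len(rr),onz(n,rr.mean(),cc.mean(),z))
for n,q in(("top",(119.5,0)),):pass
f=lambda x,y,z:onz("top",190+y/4.09,340+(x-400)/4,z).round(4)[:2]
print("handle bar",f(615,325,.079),f(614,395,.075))
# hook, from crops (top x6, scene: x5 / y3.273)
h=lambda x,y,z:onz("top",165+y/6,195+x/6,z).round(4)[:2]
g=lambda x,y,z:onz("scene",165+y*110/360,370+(x-480)/5,z).round(4)[:2]
print("post top",h(161,75,.214),g(690,114,.214),"tip",h(111,293,.222),g(572,51,.224),"bend",h(112,297,.21),g(573,64,.21),"foot",h(250,215,.0),g(637,286,0))
E
python3 f.py
```

```text
knob [ 0.49095168 -0.19168222  0.109     ] [ 0.49587036 -0.19293053  0.109     ]
((395.7133483886719, 252.8969268798828), (27.863460540771484, 28.89244270324707), 101.05378723144531) [ 0.49079019 -0.18969188  0.089     ]
scene 0.92 1529 [0.44037527 0.0072989  0.004     ]
handle bar [ 0.4504 -0.1852] [ 0.4079 -0.184 ]
post top [0.6473 0.2261] [0.6506 0.2265] tip [0.5597 0.2404] [0.5664 0.2356] bend [0.561  0.2425] [0.5679 0.2375] foot [0.6491 0.226 ] [0.6484 0.237 ]
```

Run:
```python
from h import *
o=ctrl.get_obs();print(o["clock"],o["tool_pos"].round(4),o["joint_pos"].round(1),o["orientation"].round(2))
print("purple",onz("top",303,233,0),onz("top",344,206,.222),onz("scene",208,326,0))
```

```text
10.225 [0.4227 0.1563 0.2606] [ 45.5  -2.6 -22.9  -0.  -69.7  38. ] [-180.     -0.     -6.47]
purple [0.37105809 0.22816433 0.        ] [0.27287834 0.24669046 0.222     ] [0.36215125 0.22511422 0.        ]
```

send_rows --increments '[[[0.175,-0.9,0,0],[0.175,-0.9,0,0],[0.175,-0.9,0,0],[0.175,-0.9,0,0]]]'

```text
clock: 10.72
tool_pos: [0.4577, -0.027, 0.2604]
orientation: [180.0, 0.0, -6.8]
force: [-0.0, 1.0, 0.2]
opening: 0.0394
gripper_force: 0.0
```

send_rows --increments '[[[0.17,-0.84,-0.35,0],[0.17,-0.84,-0.5,0],[0.17,-0.84,-0.5,0],[0.17,-0.84,-0.5,0],[0.17,-0.84,-0.5,0]]]'

```text
clock: 11.35
tool_pos: [0.4916, -0.1916, 0.1601]
orientation: [180.0, 0.1, -6.5]
force: [0.3, 0.6, 0.7]
opening: 0.0396
gripper_force: 0.0
```

send_rows --increments '[[[0,0,-0.15,0],[0,0,-0.27,0],[0,0,-0.34,0],[0,0,-0.34,0],[0,0,-0.34,0]]]'

```text
clock: 11.98
tool_pos: [0.4926, -0.1913, 0.0938]
orientation: [180.0, -0.1, -6.4]
force: [-0.2, 0.7, -0.5]
opening: 0.0397
gripper_force: 0.0
```

send_rows --increments '[[[0,0,0,0],[0,0,0,0],[0,0,0,0],[0,0,0,0],[0,0,0,0]]]' --jaw 0

```text
clock: 12.6
tool_pos: [0.4919, -0.1917, 0.093]
orientation: [180.0, -0.0, -6.5]
force: [-1.0, -0.1, 6.0]
opening: 0.019
gripper_force: 30.0
```

send_rows --increments '[[[0,0,0.02,0],[0,0,0.06,0],[0,0,0.12,0],[0,0,0.22,0],[0,0,0.36,0],[0,0,0.5,0],[0,0,0.6,0],[0,0,0.6,0]]]'

```text
clock: 13.6
tool_pos: [0.4926, -0.1918, 0.2149]
orientation: [-180.0, -0.2, -6.5]
force: [0.4, 0.2, -1.6]
opening: 0.019
gripper_force: 30.0
```

send_rows --increments '[[[-0.03,0.1,0,0],[-0.08,0.3,0,0],[-0.14,0.5,0,0],[-0.19,0.7,0,0],[-0.24,0.88,0,0],[-0.26,0.97,0,0],[-0.27,1,0,0],[-0.27,1,0,0]]]'

```text
clock: 14.6
tool_pos: [0.4374, 0.0083, 0.2123]
orientation: [180.0, 0.0, -6.4]
force: [0.3, -0.1, -1.5]
opening: 0.0192
gripper_force: 30.0
```

send_rows --increments '[[[0,0,-0.1,0],[0,0,-0.3,0],[0,0,-0.5,0],[0,0,-0.7,0],[0,0,-0.83,0],[0,0,-0.9,0],[0,0,-0.94,0],[0,0,-0.96,0],[0,0,-0.97,0],[0,0,-0.975,0],[0,0,-0.978,0],[0,0,-0.978,0]]]'

```text
clock: 16.1
tool_pos: [0.4378, 0.0085, 0.0172]
orientation: [-180.0, -0.0, -6.5]
force: [-1.0, -0.5, -1.7]
opening: 0.0187
gripper_force: 30.0
```

send_rows --increments '[[[0,0,-0.004,0],[0,0,-0.008,0],[0,0,-0.008,0]]]'

```text
clock: 16.48
tool_pos: [0.4379, 0.0084, 0.0168]
orientation: [-180.0, -0.0, -6.4]
force: [-7.1, 1.1, 23.8]
opening: 0.0194
gripper_force: 30.0
```

send_rows --increments '[[[0,0,0.005,0],[0,0,0.005,0]]]'

```text
clock: 16.73
tool_pos: [0.4379, 0.0085, 0.0169]
orientation: [-180.0, -0.0, -6.4]
force: [-2.4, 0.7, 9.3]
opening: 0.0191
gripper_force: 30.0
```

send_rows --increments '[[[0,0,0,0],[0,0,0,0],[0,0,0,0]]]' --jaw 0.5

```text
clock: 17.1
tool_pos: [0.4376, 0.0083, 0.0162]
orientation: [180.0, 0.0, -6.5]
force: [0.1, -0.5, -0.4]
opening: 0.0417
gripper_force: 0.0
```

send_rows --increments '[[[0,0,0.1,0],[0,0,0.3,0],[0,0,0.6,0],[0,0,0.9,0],[0,0,0.9,0]]]'

```text
clock: 17.73
tool_pos: [0.4403, 0.0092, 0.2011]
orientation: [-179.8, -0.5, -6.4]
force: [-0.5, 0.5, -1.2]
opening: 0.0438
gripper_force: 0.0
```

send_rows --increments '[[[0,1,0.1,0],[0,1,0.1,0],[0,1,0.1,0],[0,1,0.1,0],[0,1,0.1,0]]]' --jaw 1

```text
clock: 18.35
tool_pos: [0.4371, 0.2088, 0.2154]
orientation: [179.9, 0.1, -6.4]
force: [-0.8, 0.5, -0.1]
opening: 0.0858
gripper_force: 0.0
```

```bash
cat > g.py <<'E'
from h import *
for c in("scene","top"):
    im=ctrl.snapshot(c);cv2.imwrite(f"pics/{c}2.png",im[:,:,::-1])
    for t in("mug","lid"):
      for r in ctrl.trace(t,c)[:2]: print(c,t,np.round(r["bbox"],1),round(r["conf"],2),r["mask"].sum())
print(ctrl.get_obs()["tool_pos"])
a=cv2.imread("pics/scene2.png")[220:340,200:360];b=cv2.imread("pics/top2.png")[220:320,280:440]
cv2.imwrite("pics/g.png",np.hstack([cv2.resize(a,(400,300),interpolation=2),cv2.resize(b,(400,250),interpolation=2)[:, :].copy() if 0 else cv2.copyMakeBorder(cv2.resize(b,(400,250),interpolation=2),0,50,0,0,0)]))
E
python3 g.py
```

```text
scene mug [236.2 274.3 267.6 322.7] 0.76 1059
scene mug [283.3 247.  307.4 264.7] 0.29 391
scene lid [281.  246.  307.  264.4] 0.77 390
top mug [377.4 239.2 408.2 287.5] 0.83 810
top lid [298.5 266.2 326.8 292.6] 0.97 610
[0.43766845 0.20729878 0.21631246]
```

View pics/g.png

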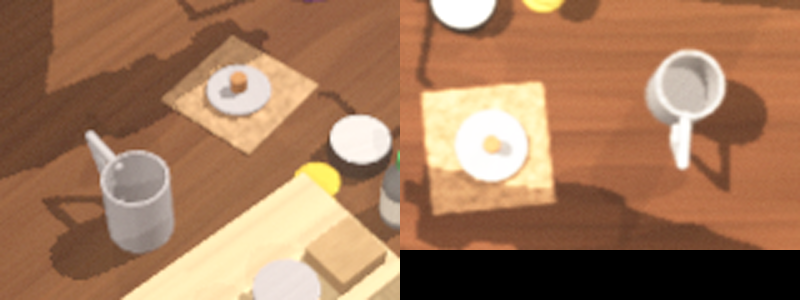

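The lid lies flat, knob up, at the centre of the mat. The mug stands open, with its rim centre near (254,396) in the top view and (294,255) in the scene view.

Run:
```python
from h import *
print(onz("top",254,396,.085),onz("scene",293.6,254.8,.085))
m=ctrl.trace("mug","scene")[0]["mask"].astype(np.uint8)
# fit mug pose by mask IoU in both views (model = sampled points hull parts)
from scipy.optimize import minimize
t=np.linspace(0,2*np.pi,40)
def render(c,x,y,w):
    im=np.zeros((480,640),np.uint8);C,S=np.cos(w),np.sin(w)
    W=lambda a,b,z:proj(c,[x+C*a-S*b,y+S*a+C*b,z])[::-1]
    pts=np.array([W(.034*np.cos(u),.034*np.sin(u),z) for z in(0,.085) for u in t])
    cv2.fillConvexPoly(im,cv2.convexHull((pts*16).astype(np.int32).reshape(-1,1,2)),1,shift=4)
    L=np.array([W(a,0,b) for a,b in((-.034,.072),(-.08,.075),(-.055,.018),(-.034,.016))])
    cv2.polylines(im,[(L*16).astype(np.int32)],False,1,4,shift=4);return im
M={c:ctrl.trace("mug",c)[0]["mask"] for c in("scene","top")}
for cs in(("scene",),("top",),("scene","top")):
    f=lambda v:sum((render(c,v[0],v[1],v[2])!=M[c]).sum() for c in cs)
    r=min((minimize(f,[.491,-.192,np.radians(a)],method="Nelder-Mead",options=dict(initial_simplex=[[.486,-.192,np.radians(a)],[.497,-.192,np.radians(a)],[.491,-.186,np.radians(a)],[.491,-.195,np.radians(a+6)]])) for a in(-9,-4)),key=lambda r:r.fun)
    print(cs,r.x[:2].round(4),np.degrees(r.x[2]).round(1),r.fun)
```

```text
[ 0.48860542 -0.19102564  0.085     ] [ 0.5020318  -0.19585441  0.085     ]Traceback (most recent call last):
  File "<stdin>", line 17, in <module>
  File "<stdin>", line 17, in <genexpr>
    res = _minimize_neldermead(fun, x0, args, callback, bounds=bounds,
                               **options)
    fsim[j] = func(sim[j])
              ~~~~^^^^^^^^
    fx = function(np.copy(x), *(wrapper_args + args))
  File "<stdin>", line 16, in <lambda>
  File "<stdin>", line 16, in <genexpr>
  File "<stdin>", line 10, in render
  File "<stdin>", line 9, in <lambda>
  File "h.py", line 16, in proj
    c=ctrl.calibration(cam);K=np.array(c["mtx"]);q=att(c).T@(np.array(p)-np.array(c["eye"]))
ValueError: time passes only in moves, steps and waits
```

```bash
cat > fit.py <<'E'
from h import *
import h
from scipy.optimize import minimize
_C={c:ctrl.calibration(c) for c in("scene","top")}
_A={c:att(_C[c]) for c in _C}
def proj(cam,p):
    c=_C[cam];K=c["mtx"];q=_A[cam].T@(np.array(p)-c["eye"])
    u=np.array([q[0]/-q[2],-q[1]/-q[2]]);u=u*(1+c["k1"]*(u@u))
    return np.array([K[1,1]*u[1]+K[1,2],K[0,0]*u[0]+K[0,2]])
t=np.linspace(0,2*np.pi,40)
def render(c,x,y,w,z0=0,handle=True):
    im=np.zeros((480,640),np.uint8);C,S=np.cos(w),np.sin(w)
    W=lambda a,b,z:proj(c,[x+C*a-S*b,y+S*a+C*b,z+z0])[::-1]+.5
    pts=np.array([W(.034*np.cos(u),.034*np.sin(u),z) for z in(0,.085) for u in t])
    cv2.fillConvexPoly(im,cv2.convexHull((pts*16).astype(np.int32).reshape(-1,1,2)),1,shift=4)
    L=np.array([W(a,0,b) for a,b in((-.034,.072),(-.08,.075),(-.055,.018),(-.034,.016))])
    if handle: cv2.polylines(im,[(L*16).astype(np.int32).reshape(-1,1,2)],False,1,4,shift=4)
    return im
def fit(M,cs,x,y,w,z0=0):
    f=lambda v:sum((render(c,v[0],v[1],v[2],z0)!=M[c]).sum() for c in cs)
    a=np.radians(w)
    return min((minimize(f,[x,y,a],method="Nelder-Mead",options=dict(initial_simplex=[[x-d,y,a],[x+d,y,a+.05],[x,y-d,a-.05],[x+d,y+d,a+.1]])) for d in(.004,.007)),key=lambda r:r.fun)
E
python3 - <<'E'
from fit import *
M={c:np.array(ctrl.trace("mug",c)[0]["mask"]) for c in _C}
np.savez("m.npz",**M)
for cs in(("scene",),("top",),("scene","top")):
    r=fit(M,cs,.491,-.192,-6.5);print(cs,r.x[:2].round(4),np.degrees(r.x[2]).round(1),r.fun)
E
```

```text
Traceback (most recent call last):
NameError: name '_C' is not defined
```

Run:
```python
from fit import *
from fit import _C
M={c:np.array(ctrl.trace("mug",c)[0]["mask"]) for c in _C}
np.savez("m.npz",**M)
for cs in(("scene",),("top",),("scene","top")):
    r=fit(M,cs,.491,-.192,-6.5);print(cs,r.x[:2].round(4),np.degrees(r.x[2]).round(1),r.fun)
```

```text
('scene',) [ 0.4867 -0.1908] -5.7 77.0
('top',) [ 0.4907 -0.186 ] -2.5 83.0
('scene', 'top') [ 0.4912 -0.1899] -4.1 208.0
```

send_rows --increments '[[[0.13,-1,0,0],[0.13,-1,0,0],[0.13,-1,0,0],[0.13,-1,0,0]]]'

```text
clock: 19.4
tool_pos: [0.4634, 0.0054, 0.2164]
orientation: [180.0, 0.0, -6.7]
force: [0.2, 0.5, -1.1]
opening: 0.0876
gripper_force: 0.0
```

send_rows --increments '[[[0.13,-0.995,0,0],[0.13,-0.995,0,0],[0.13,-0.995,0,0],[0.13,-0.995,-0.3,0],[0.13,-0.995,-0.5,0],[0.13,-0.995,-0.5,0]]]'

```text
clock: 20.15
tool_pos: [0.4875, -0.1905, 0.1137]
orientation: [180.0, 0.4, -6.5]
force: [-0.3, 0.4, 1.0]
opening: 0.0875
gripper_force: 0.0
```

send_rows --increments '[[[0,0,-0.1,0],[0,0,-0.2,0],[0,0,-0.3,0],[0,0,-0.36,0],[0,0,-0.36,0]]]'

```text
clock: 20.78
tool_pos: [0.4902, -0.1903, 0.0449]
orientation: [180.0, -0.0, -6.4]
force: [0.4, 0.9, 0.0]
opening: 0.0873
gripper_force: 0.0
```

send_rows --increments '[[[0,0,0,0],[0,0,0,0],[0,0,0,0],[0,0,0,0]]]' --jaw 0

```text
clock: 21.28
tool_pos: [0.4901, -0.1908, 0.0451]
orientation: [180.0, -0.1, -6.5]
force: [-0.6, 0.3, 7.0]
opening: 0.0686
gripper_force: 30.0
```

send_rows --increments '[[[0,0,0.04,0],[0,0,0.12,0],[0,0,0.25,0],[0,0,0.45,0],[0,0,0.65,0],[0,0,0.85,0],[0,0,0.95,0],[0,0,1,0],[0,0,1,0]]]'

```text
clock: 22.4
tool_pos: [0.4894, -0.1905, 0.2443]
orientation: [-180.0, -0.0, -6.5]
force: [-0.2, 0.9, -3.2]
opening: 0.0685
gripper_force: 30.0
```

```bash
cat > st.py <<'E'
from fit import *
from fit import _C
def rs(c,x,y,w):
    im=np.zeros((480,640),np.uint8);C,S=np.cos(w),np.sin(w)
    W=lambda a,b,z:((proj(c,[x+C*a-S*b,y+S*a+C*b,z])[::-1]+.5)*16).astype(np.int32)
    cv2.fillConvexPoly(im,np.array([W(.05*np.cos(u),.05*np.sin(u),.004) for u in t]).reshape(-1,1,2),1,shift=4)
    def cyl(p,q,r):
        p,q=np.array(p,float),np.array(q,float)
        P=[W(*(e+r*np.array(n))) for e in(p,q) for n in[(a,b,d) for a in(-.6,0,.6) for b in(-.6,0,.6) for d in(-.6,0,.6) if 0<abs(a)+abs(b)+abs(d)<1.9]+[(1,0,0),(-1,0,0),(0,1,0),(0,-1,0)]]
        cv2.fillConvexPoly(im,cv2.convexHull(np.array(P).reshape(-1,1,2)),1,shift=4)
    cyl((0,0,0),(0,0,.214),.006);cyl((0,0,.21),(-.088,0,.21),.0045);cyl((-.09,0,.212),(-.09,0,.222),.0045);return im
M={}
for c in _C:
    ctrl.snapshot(c)
    R=ctrl.trace("stand",c)
    for r in R: print(c,np.round(r["bbox"]),round(r["conf"],2),r["mask"].sum())
    ctr=(398,225) if c=="scene" else (225,197)
    M[c]=min(R,key=lambda r:np.hypot((r["bbox"][0]+r["bbox"][2])/2-ctr[0],(r["bbox"][1]+r["bbox"][3])/2-ctr[1]))["mask"]
for cs in(("scene",),("top",),("scene","top")):
    f=lambda v:sum((rs(c,v[0],v[1],v[2])!=M[c]).sum() for c in cs)
    r=min((minimize(f,[.649,.227,-.15],method="Nelder-Mead",options=dict(initial_simplex=[[.649-d,.227,-.15],[.649+d,.227,-.1],[.649,.227-d,-.2],[.649+d,.227+d,-.25]])) for d in(.003,.006,.01)),key=lambda r:r.fun)
    print(cs,r.x[:2].round(4),np.degrees(r.x[2]).round(1),r.fun)
E
python3 st.py
```

```text
scene [309. 136. 341. 220.] 0.82 880
scene [381. 181. 419. 270.] 0.58 1068
top [212. 175. 253. 214.] 0.95 1259
top [209. 288. 254. 345.] 0.65 1287
('scene',) [0.6485 0.2262] -9.7 81.0
('top',) [0.6499 0.2284] -8.9 58.0
('scene', 'top') [0.648 0.227] -10.5 179.0
```

send_rows --increments '[[[0.005,0.06,0,-0.03],[0.01,0.15,0,-0.08],[0.02,0.26,0,-0.14],[0.025,0.37,0,-0.2],[0.03,0.48,0,-0.26],[0.035,0.59,0,-0.32],[0.04,0.7,0,-0.38],[0.05,0.81,0,-0.44],[0.055,0.9,0,-0.49],[0.06,0.96,0,-0.52],[0.063,0.98,0,-0.54],[0.063,0.98,0,-0.54]]]'

```text
clock: 24.1
tool_pos: [0.5021, 0.0053, 0.2439]
orientation: [179.9, 0.0, -52.8]
force: [0.2, -0.1, -2.8]
opening: 0.0689
gripper_force: 30.0
```

send_rows --increments '[[[0.005,0.06,0,-0.03],[0.01,0.15,0,-0.08],[0.02,0.26,0,-0.14],[0.025,0.37,0,-0.2],[0.03,0.48,0,-0.26],[0.035,0.59,0,-0.32],[0.04,0.7,0,-0.38],[0.05,0.81,0,-0.44],[0.055,0.9,0,-0.49],[0.06,0.96,0,-0.52],[0.063,0.983,0,-0.542],[0.063,0.983,0,-0.542]]]'

```text
clock: 25.6
tool_pos: [0.5149, 0.2016, 0.244]
orientation: [180.0, -0.0, -99.4]
force: [0.7, -0.1, -2.5]
opening: 0.0687
gripper_force: 30.0
```

send_rows --increments '[[[0,0,-0.05,0],[0,0,-0.1,0],[0,0,-0.15,0],[0,0,-0.15,0]]]'

```text
clock: 26.1
tool_pos: [0.5143, 0.2014, 0.2131]
orientation: [179.9, -0.1, -99.5]
force: [-0.3, 0.1, -2.3]
opening: 0.0685
gripper_force: 30.0
```

```bash
cat > k.py <<'E'
import sys
from fit import *
from fit import _C
n=sys.argv[1];o=ctrl.get_obs();print(o["clock"],o["tool_pos"].round(4),o["orientation"].round(1))
I={c:ctrl.snapshot(c)[:,:,::-1].copy() for c in _C}
for c in I:
    R=ctrl.trace("mug",c);print(c,[(np.round(r["bbox"]).tolist(),round(r["conf"],2)) for r in R])
    for q in("mug_loop","hook_tip"): print(q,[(np.round(r["pixel"],1).tolist(),round(r["conf"],2)) for r in ctrl.spot_point(q,c)])
    # overlay predicted handle and hook
    x,y,z=o["tool_pos"];w=np.radians(o["orientation"][2]);z-=.045
    H=[proj(c,[x+np.cos(w)*a,y+np.sin(w)*a,z+b])[::-1] for a,b in((-.034,.072),(-.08,.075),(-.055,.018),(-.034,.016))]
    s=np.radians(-9.5);K=[proj(c,[.649-np.cos(s)*d,.227-np.sin(s)*d,h])[::-1] for d,h in((0,.21),(.09,.21),(.09,.222))]
    ctr=np.array(H+K).mean(0).astype(int);g=6 if c=="scene" else 6
    x0,y0=ctr-[33,38];a=cv2.resize(I[c][y0:y0+76,x0:x0+66],None,fx=g,fy=g,interpolation=cv2.INTER_CUBIC)
    for L,col in((H,(0,0,255)),(K,(0,255,0))):
        cv2.polylines(a,[(((np.array(L)+.5-[x0,y0])*g).astype(np.int32)).reshape(-1,1,2)],False,col,1)
    I[c]=a;print("crop",c,x0,y0)
cv2.imwrite(f"pics/{n}.png",np.hstack([I["scene"],I["top"]]))
E
python3 k.py p1
```

```text
26.1 [0.5143 0.2014 0.2131] [ 1.799e+02 -1.000e-01 -9.950e+01]
scene [([353.0, 165.0, 376.0, 203.0], 0.71), ([341.0, 162.0, 413.0, 190.0], 0.63), ([155.0, 360.0, 193.0, 419.0], 0.62)]
mug_loop [([172.1, 375.4], 0.55)]
hook_tip [([178.0, 390.8], 0.87), ([139.5, 311.4], 0.66)]
crop scene 352 141
top [([218.0, 222.0, 248.0, 251.0], 0.6), ([300.0, 260.0, 329.0, 291.0], 0.44)]
mug_loop []
hook_tip [([346.7, 210.1], 0.67)]
crop top 178 180
```

View pics/p1.png

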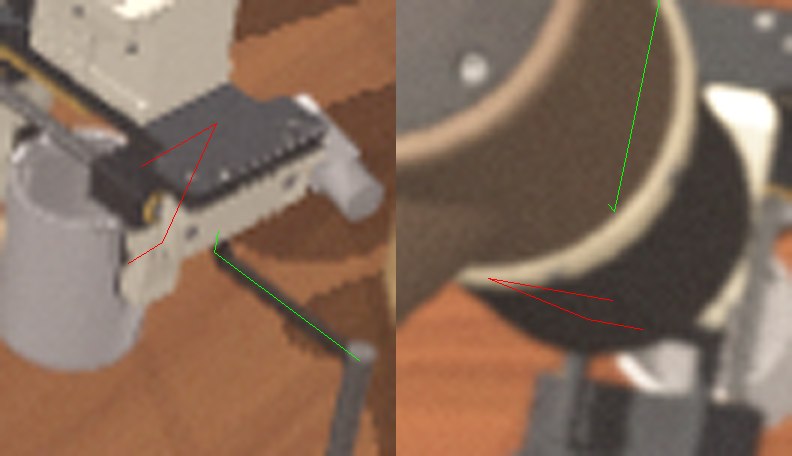

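The mug's handle is hidden behind the gripper in both views. The bright bar at about (170,408) in the scene view is the hammer head. The hook overlay fits to about 1 px, so next I check the held mug's body outline.

Run:
```python
from fit import *
o=ctrl.get_obs();x,y,z=o["tool_pos"];w=np.radians(-99.5)
r=ctrl.trace("mug","scene")
for q in r:
    m=q["mask"];b=q["bbox"]
    print(np.round(b),q["conf"],m.sum())
for dz in(0,):
    im=render("scene",x,y,w,z-.045,False);rr,cc=np.where(im);print("pred",cc.min(),rr.min(),cc.max(),rr.max())
I=ctrl.snapshot("scene")
g=I[:,:,1].astype(int)
for row in(180,190,195): print(row,g[row,345:380].tolist(), np.where(im[row])[0][[0,-1]])
for col in(358,364,370): print(col,g[190:212,col].tolist(),np.where(im[:,col])[0][-1])
```

```text
[353. 165. 376. 203.] 0.71 686
[341. 162. 413. 190.] 0.63 195
[155. 360. 193. 419.] 0.62 1437
pred 352 161 380 202
180 [205, 203, 202, 198, 198, 199, 202, 173, 145, 148, 148, 152, 152, 153, 153, 152, 152, 153, 154, 151, 152, 150, 149, 149, 148, 141, 127, 108, 115, 167, 170, 170, 172, 158, 175] [353 378]
190 [98, 96, 96, 98, 98, 98, 119, 139, 147, 150, 150, 153, 154, 152, 153, 152, 153, 152, 151, 151, 151, 148, 145, 146, 144, 142, 134, 117, 145, 168, 174, 167, 159, 128, 109] [352 377]
195 [103, 99, 99, 100, 101, 97, 98, 137, 147, 148, 152, 155, 154, 153, 151, 153, 153, 152, 149, 149, 149, 145, 142, 144, 143, 142, 142, 146, 154, 157, 135, 107, 104, 100, 98] [352 376]
358 [152, 153, 152, 155, 153, 153, 153, 153, 153, 152, 142, 117, 104, 105, 104, 104, 104, 101, 104, 102, 99, 102] 200
364 [151, 151, 149, 150, 150, 149, 148, 149, 150, 148, 147, 140, 119, 105, 102, 104, 102, 102, 101, 106, 104, 98] 202
370 [142, 140, 140, 140, 140, 142, 144, 141, 145, 143, 134, 113, 102, 105, 101, 105, 96, 96, 97, 102, 106, 103] 201
```

send_rows --increments '[[[0.02,-0.003,0.005,0],[0.05,-0.008,0.005,0],[0.08,-0.013,0.005,0],[0.11,-0.018,0.005,0],[0.14,-0.023,0.005,0],[0.16,-0.027,0.005,0],[0.17,-0.028,0.005,0],[0.18,-0.03,0.005,0],[0.18,-0.03,0.005,0]]]'

```text
clock: 27.72
tool_pos: [0.5509, 0.1959, 0.2153]
orientation: [180.0, 0.0, -99.5]
force: [0.3, 0.6, -2.7]
opening: 0.0684
gripper_force: 30.0
```

send_rows --increments '[[[0.02,-0.003,0,0],[0.04,-0.007,0,0],[0.06,-0.01,0,0],[0.08,-0.013,0,0],[0.1,-0.017,0,0],[0.1,-0.017,0,0]]]'

```text
clock: 28.48
tool_pos: [0.5711, 0.1925, 0.2152]
orientation: [180.0, -0.0, -99.5]
force: [-1.0, 0.5, -4.3]
opening: 0.0685
gripper_force: 30.0
```

send_rows --increments '[[[0.02,-0.003,0,0],[0.045,-0.008,0,0],[0.07,-0.012,0,0],[0.09,-0.015,0,0],[0.105,-0.018,0,0],[0.115,-0.019,0,0],[0.115,-0.019,0,0],[0.115,-0.019,0,0]]]'

```text
clock: 29.48
tool_pos: [0.5938, 0.1887, 0.2154]
orientation: [-180.0, 0.0, -99.5]
force: [-1.5, -1.2, -3.6]
opening: 0.0684
gripper_force: 30.0
```

```bash
python3 k.py p2
```

```text
29.475 [0.5938 0.1887 0.2154] [-180.     0.   -99.5]
scene [([373.0, 180.0, 401.0, 218.0], 0.69)]
mug_loop [([186.5, 399.2], 0.96)]
hook_tip [([134.3, 310.5], 0.76)]
crop scene 364 149
top [([200.0, 188.0, 254.0, 214.0], 0.59)]
mug_loop [([197.8, 214.9], 0.92)]
hook_tip [([344.7, 209.7], 0.93)]
crop top 182 160
```

View pics/p2.png

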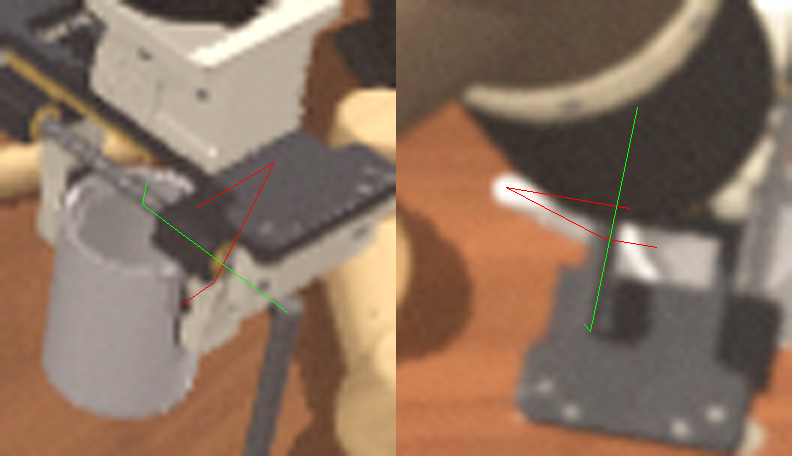

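The handle tip in the top view, at (505,188) in the crop, lies on the model, and there is no contact force, so the hook is in the loop. I lower the mug until the handle bar meets the hook.

send_rows --increments '[[[0,0,-0.02,0],[0,0,-0.05,0],[0,0,-0.08,0],[-0.004,-0.022,-0.08,0],[-0.009,-0.05,-0.08,0],[-0.009,-0.05,-0.09,0],[-0.009,-0.05,-0.1,0],[-0.009,-0.05,-0.105,0],[-0.009,-0.05,-0.105,0]]]'

```text
clock: 31.0
tool_pos: [0.592, 0.1788, 0.1942]
orientation: [180.0, -0.0, -99.4]
force: [-0.0, -0.6, -3.0]
opening: 0.0686
gripper_force: 30.0
```

send_rows --increments '[[[0,0,-0.005,0],[0,0,-0.01,0],[0,0,-0.01,0]]]'

```text
clock: 31.38
tool_pos: [0.592, 0.1787, 0.1923]
orientation: [180.0, -0.0, -99.5]
force: [-0.1, -0.0, -2.9]
opening: 0.0688
gripper_force: 30.0
```

send_rows --increments '[[[0,0,-0.005,0],[0,0,-0.005,0],[0,0,-0.005,0]]]'

```text
clock: 31.75
tool_pos: [0.5921, 0.1787, 0.1914]
orientation: [-180.0, 0.0, -99.5]
force: [-0.5, -0.7, -2.4]
opening: 0.0687
gripper_force: 30.0
```

send_rows --increments '[[[0,0,-0.005,0],[0,0,-0.005,0],[0,0,-0.005,0]]]'

```text
clock: 32.12
tool_pos: [0.5922, 0.1788, 0.1905]
orientation: [-180.0, 0.0, -99.4]
force: [0.1, 0.3, -0.3]
opening: 0.0688
gripper_force: 30.0
```

The hook now carries the weight: the vertical force went from -2.9 to -0.3 N. I open the jaw partway first.

send_rows --increments '[[[0,0,0,0],[0,0,0,0],[0,0,0,0],[0,0,0,0],[0,0,0,0],[0,0,0,0],[0,0,0,0],[0,0,0,0]]]' --jaw 0.86

```text
clock: 33.12
tool_pos: [0.5921, 0.1787, 0.1904]
orientation: [180.0, 0.0, -99.5]
force: [0.2, -0.2, 0.3]
opening: 0.0751
gripper_force: 0.0
```

```bash
cat > v.py <<'E'
import sys
from h import *
n=sys.argv[1]
I=[ctrl.snapshot(c)[:,:,::-1] for c in("scene","top")]
cv2.imwrite(f"pics/{n}.png",np.hstack([cv2.resize(I[0][130:280,330:450],(400,500),interpolation=2),cv2.resize(I[1][150:275,170:270],(400,500),interpolation=2)]))
E
python3 v.py q1
```

```text
(no output)
```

View pics/q1.png

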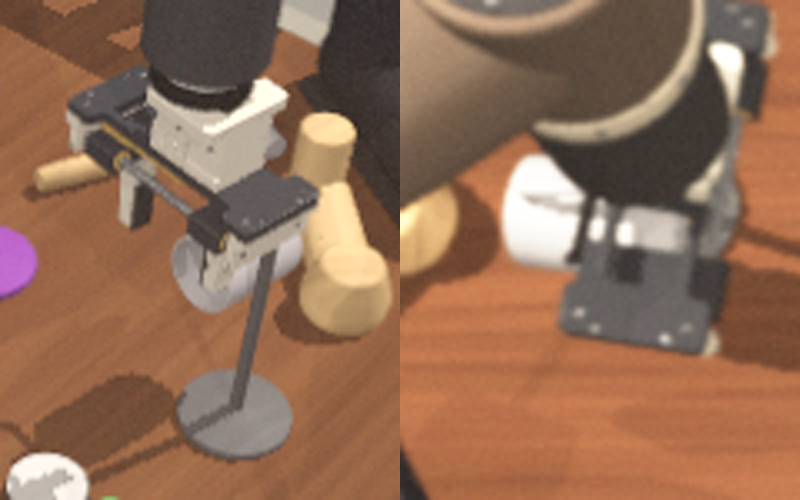

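The mug has swung down and hangs from the hook with its mouth towards -y. I open fully and withdraw straight up.

send_rows --increments '[[[0,0,0,0],[0,0,0,0],[0,0,0,0]]]' --jaw 1

```text
clock: 33.6
tool_pos: [0.5921, 0.1787, 0.1904]
orientation: [-180.0, 0.0, -99.5]
force: [0.8, -0.4, -0.2]
opening: 0.0876
gripper_force: 0.0
```

send_rows --increments '[[[0,0,0.05,0],[0,0,0.15,0],[0,0,0.3,0],[0,0,0.5,0],[0,0,0.75,0],[0,0,1,0],[0,0,1,0]]]'

```text
clock: 34.48
tool_pos: [0.5935, 0.1789, 0.3962]
orientation: [-179.6, 0.3, -99.5]
force: [0.4, 0.1, -0.8]
opening: 0.088
gripper_force: 0.0
```

send_rows --increments '[[[-0.5,-1,0,0],[-0.5,-1,0,0],[-0.5,-1,0,0],[-0.5,-1,0,0],[-0.5,-1,0,0],[-0.5,-1,0,0],[-0.5,-1,0,0],[-0.5,-1,0,0]]]'

```text
clock: 35.48
tool_pos: [0.4924, -0.0206, 0.3899]
orientation: [180.0, -0.0, -99.4]
force: [0.4, 0.7, 0.6]
opening: 0.0873
gripper_force: 0.0
```

send_rows --increments '[[[0,-1,0,0],[0,-1,0,0],[0,-1,0,0],[0,-1,0,0],[0,-1,0,0],[0,-1,0,0],[0,-1,0,0],[0,-1,0,0],[0,-1,0,0],[0,-1,0,0],[0,-1,0,0],[0,-1,0,0]]]'

```text
clock: 36.98
tool_pos: [0.492, -0.2213, 0.3903]
orientation: [180.0, 0.0, -99.5]
force: [-0.2, 0.2, -0.0]
opening: 0.0876
gripper_force: 0.0
```

```bash
cat > w.py <<'E'
from h import *
P=[]
for k in range(2):
  for c in("scene","top"):
    im=ctrl.snapshot(c);P.append(im.astype(int))
    for t in("mug","lid","mug_loop"):
        print(c,t,[(np.round(r["bbox"]).tolist(),round(r["conf"],2)) for r in ctrl.trace(t,c)] if t!="mug_loop" else [(np.round(r["pixel"]).tolist(),round(r["conf"],2)) for r in ctrl.spot_point(t,c)])
d=np.abs(P[1]-P[3])[150:275,150:290].max(2);print("moving px",(d>40).sum(),ctrl.get_obs()["clock"])
for n,z in(("tin",0),("spool",0),("glue",0),("cup",0),("jar",0),("last",0),("hammer",0)):
    print(n,[(onz("top",*r["pixel"],0).round(3)[:2],round(r["conf"],2)) for r in ctrl.spot_point(n,"top")[:1]])
E
python3 w.py
```

```text
scene mug [([373.0, 189.0, 406.0, 225.0], 0.69)]
scene lid [([285.0, 248.0, 309.0, 264.0], 0.62)]
scene mug_loop [([194.0, 399.0], 0.82), ([302.0, 325.0], 0.37), ([207.0, 427.0], 0.2)]
top mug [([204.0, 190.0, 248.0, 223.0], 0.73)]
top lid [([300.0, 275.0, 302.0, 286.0], 0.47)]
top mug_loop [([200.0, 216.0], 0.75)]
scene mug [([373.0, 188.0, 408.0, 226.0], 0.98)]
scene lid [([282.0, 248.0, 309.0, 264.0], 0.55)]
scene mug_loop [([194.0, 399.0], 0.83)]
top mug [([206.0, 193.0, 253.0, 223.0], 0.56)]
top lid []
top mug_loop [([199.0, 213.0], 0.93), ([197.0, 216.0], 0.62)]
moving px 0 37.775
tin [(array([0.593, 0.046]), 0.88)]
spool []
glue [(array([0.655, 0.292]), 0.7)]
cup [(array([ 0.537, -0.465]), 0.7)]
jar []
last [(array([0.589, 0.462]), 0.8)]
hammer [(array([0.369, 0.461]), 0.77)]
```

```bash
python3 -c "
from plant import ctrl
print(ctrl.close_job())"
```

```text
the job is handed in; nothing more can be done
None
```

I handed the job in at about 38 s: the mug was drawn out and stood upright with its lid on, the lid now lies flat, knob up, on the mat, and the empty mug hangs still by its handle on the grey stand's hook; I viewed 12 pictures instead of the 10 allowed, and my last check saw the tin, cup, last and hammer in place but did not locate the spool, jar or glue.

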